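# Set the stone press plate down against the fence, edge first

### The arm

A 6-joint arm with a two-finger parallel gripper is mounted at the origin on a cart in front of the work surface, level with it; the furniture and walls round the work are solid. World frame = base frame: x ahead of the robot, y to its left, z up, the work surface at z = 0. Lengths are in mm, angles in degrees, forces in N, time in s.
With the tool pointing down it reaches from about 350 to 850 mm from the base axis. Payload 8.1 kg.
Tool frame: the origin (TCP) lies on the mounting face of the last link; the fingertips stand 173 mm ahead of it and the grasp point (between the pads) lies 155 mm ahead of it; z points along the fingers, y is the direction in which the jaws open and shut (so a half turn about z gives the same grasp; the last joint's range is limited). The gripper opens to 85 mm and grips with 20 to 120 N. Pads are 22 mm wide; open, the fingers measure 114 mm over their backs; the gripper's body (76 mm by 85 mm) begins 54 mm behind the grasp point. The pads swing forward as they close: fully open they stand 13 mm farther back than shut.
Start: joints at [68.044, 7.471, 85.268, -0, 87.261, -4.893], TCP at [176.029, 573.603, 404.692] pointing down, gripper open.
Joint ranges: [-169.43, 169.43], [-51.17, 129.36], [1.28, 143.12], [-76.62, 256.62], [0, 156.53], [-152.29, 152.29]. Speed limits (degrees/s): [136.94, 136.94, 159.86, 180, 180, 180].

### API

Orientations are given as [roll, pitch, yaw] about the fixed x, y, z axes, in that order (R = Rz(yaw) Ry(pitch) Rx(roll)).
In Python, from bench import * gives the robot as it stands.
- The arm moves only by the shell command python3 -m jog 'ROWS' [FORCE]. ROWS is JSON, a list of rows, each an object of numbers: "tx", "ty", "tz": the shift along the tool's x, y, z as a fraction of full scale; "ax", "ay", "az": the turn, a rotation vector about the tool's x, y, z as a fraction of full scale; "hand": the opening, from 0 (shut) to 1 (fully open). A call has 1 to 5 rows; each row is the pose to reach, as a shift and turn from the pose commanded when the call began, along the tool's axes at that moment; what a row does not reach only later rows make up. Full scale, the value 1, is 150 mm for a shift and 45 degrees for a turn. A row lasts 1/12 s, in which the tool goes at most 41.7 mm and 7.16 degrees, less where a joint would pass 70% of its speed; a pose out of reach is approached as far as the arm can. A call with a number of a shift or a turn outside -1 to 1 is refused whole. A call with a gripper value outside its range is refused whole. The fingers move at their own pace and stop on an object; FORCE is the grip in N (left out, the last holds). Time passes only in rows, so rows that repeat a pose let the fingers close. It gives the time, the measured TCP pose, the force and the opening at its end, in the units of the state.
- sense(): the state, without advancing time (a new reading comes with each control period).
- snapshot(name): name is "scene" or "top" or "wrist"; returns a dict with "pixels" (400x640x3 uint8, red, green, blue), "z_map" (400x640 float32, mm along the optical axis (not along the pixel's ray), 0 where there is no reading), "intrinsics" (3x3 intrinsics, pixels), "D" ([k1, k2, p1, p2, k3] as OpenCV has them; the pictures are not rectified), "R" (3x3) and "t" (3): a world point X has camera coordinates R X + t. Camera axes: x right, y down, z forward; pixel columns grow to the right and rows downward; lengths in mm; the calibration is good to about 2 mm. A picture is of the moment at which its call begins.
- hand_in(): hands the job in, once; it reports no verdict.
The state is a dict: "time": time; "joint_pos": joint angles; "qd": joint speeds; "joint_efforts": joint torques, N m; "tool_pos": TCP position; "tcp_rot": TCP orientation; "ft_force": force on the tool from outside, world axes, zero at the start; "wrist_torque": the same for the moment, N m; "finger_gap": finger opening in mm.
Only numpy, scipy, OpenCV 4.12 (cv2) and the standard library are available. Lean on these libraries where they do the work, as an engineer would, in place of code of your own. Each camera call takes 0.05 s, during which the arm holds its last target.

### The job

Pick up the larger of the two stone press plates by its bar handle and set it against the wooden fence: first rest its far edge alone on the table at the foot of the fence, with the near edge still held up by about 3 to 4 cm, then pivot it gently down until it lies flat, without letting it drop. It should end snug to the fence (at most 1 to 2 cm gap), square to it and with its ends in line with the fence's ends. Leave the small press plate where it is.

Things in the scene. Friction and masses are not known exactly. Their poses are not given: they have to be found in the camera images.
- press_large: the larger stone press plate, loose, 0.55 to 0.95 kg: a marble slab 110 mm (its x) by 150 mm (its y) by 15 mm thick, with a wooden bar handle above its middle. Origin: centre of the underside; z up; at the start its x axis points roughly away from the robot (within about 25 degrees), y along the slab's long side and along the handle.
- press_large_handle (a point): centre of the large plate's bar handle, 51 mm above the slab's underside over its centre. The bar is 100 mm long (along the plate's y), 18 mm thick (along x) and 20 mm high, on two 10 mm thick posts 38 mm either side of the centre; there are 26 mm of free space between the bar and the slab's top.
- press_large_far_edge (a point): middle of the bottom far edge of the large plate (the long edge facing away from the robot): 55 mm along the plate's +x from the centre of its underside
- press_large_near_edge (a point): middle of the bottom near edge of the large plate (the long edge facing the robot): 55 mm along the plate's -x from the centre of its underside
- press_small_handle (a point): centre of the bar handle of the small press plate (the one to leave alone): same stone and same kind of handle, but a square slab of 80 mm and a bar 64 mm long, 51 mm above its underside
- fence: plain wooden fence (stop strip), fixed to the table: 22 mm wide (its x), 150 mm long (its y), 20 mm high, three screw heads on top. Origin: centre of its underside on the table; x points away from the robot (within about 20 degrees), so the face that the plate goes against lies 11 mm along -x.
Things that resemble listed ones, but are neither listed nor needed, are in the scene too. Leave any black look-alike of the press_large alone.

How it is judged:
By the outcome, as a careful person would: the job done as asked, in the order asked, and still so for the second after the job is handed in, with the robot touching nothing.
It also fails if it takes over 37 s, if anything falls off the work surface, if the arm or the gripper's body presses on something with over 40 N, if the wrist force passes 120 N, or if a joint passes its speed limit or range.

## Working session

There is one attempt and no reset: what is moved stays moved. The work goes in short steps, Python scripts to look and compute and a shell command to move; the robot and the scene stay as the last step left them, time stands still between calls to the robot, and variables do not carry over. Pictures are saved under pics/ and viewed, and the job is handed in when it is done.

```bash
ls; mkdir -p pics
python3 - <<'E'
from bench import *
import cv2,numpy as np,pickle
print(sense())
for n in ("scene","top"):
    s=snapshot(n); pickle.dump(s,open(f"/tmp/{n}.pkl","wb"))
    cv2.imwrite(f"pics/{n}0.png",cv2.cvtColor(s["pixels"],cv2.COLOR_RGB2BGR))
    print(n,s["intrinsics"],s["D"],s["R"],s["t"])
E
```

```text
pics
{'time': 0.0, 'joint_pos': array([ 6.80458682e+01,  7.51560626e+00,  8.53307466e+01, -1.26545098e-03,
        8.72633330e+01, -4.89435258e+00]), 'qd': array([ 0.01730157,  0.14356197, -0.03281505, -0.00873154, -0.08424709,
       -0.12991583]), 'joint_efforts': array([ 4.15105296e-04, -5.69375253e+01, -5.00582600e+01, -1.64774301e-04,
        1.37943242e-02,  2.52898792e-05]), 'tool_pos': array([175.92636316, 573.37546308, 403.62488376]), 'tcp_rot': array([-1.79890606e+02, -8.09897612e-03,  1.62940275e+02]), 'ft_force': array([ 0.67363313, -0.52524347, -0.40093623]), 'wrist_torque': array([-0.01561324, -0.03587122,  0.00612228]), 'finger_gap': 85.45943724889719}
scene [[393.29860959   0.         321.85816179]
 [  0.         393.29860959 197.51369961]
 [  0.           0.           1.        ]] [0.00566989 0.         0.         0.         0.        ] [[ 0.90132405 -0.43297524  0.01214091]
 [-0.32622862 -0.69701506 -0.63854905]
 [ 0.28493833  0.57157891 -0.76948535]] [-607.12987434    9.97703115 1244.91333523]
top [[361.86747308   0.         323.7336682 ]
 [  0.         361.86747308 203.28979335]
 [  0.           0.           1.        ]] [-0.01244252  0.          0.          0.          0.        ] [[-0.00608706 -0.99974291  0.0218418 ]
 [-0.98903959  0.00279669 -0.14762407]
 [ 0.14752503 -0.022501   -0.98880234]] [-286.21914762  551.68111029 1241.22614114]
```

View pics/scene0.png

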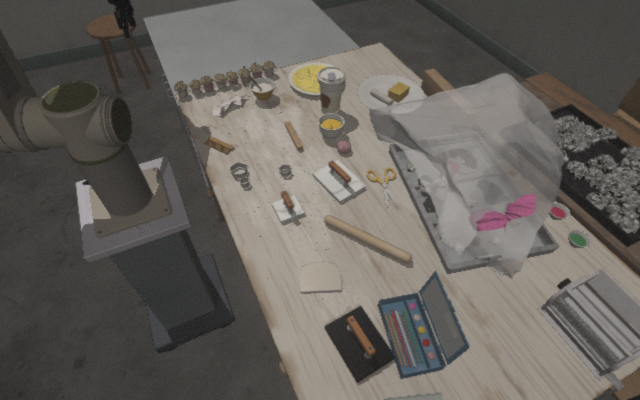

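View pics/top0.png

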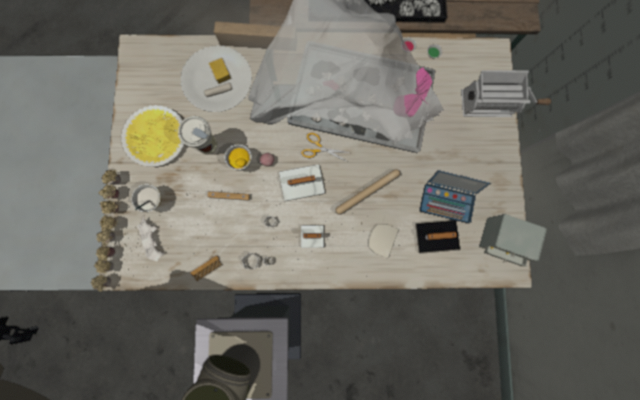

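```bash
cat > h.py <<'E'
import cv2,numpy as np,pickle
def load(n): return pickle.load(open(f"/tmp/{n}.pkl","rb"))
def proj(s,X):
    X=np.atleast_2d(np.asarray(X,float))
    r,_=cv2.Rodrigues(s["R"]); return cv2.projectPoints(X,r,np.asarray(s["t"],float),s["intrinsics"],np.asarray(s["D"],float))[0].reshape(-1,2)
def rays(s,uv):
    uv=np.asarray(uv,float).reshape(-1,1,2)
    return cv2.undistortPoints(uv,s["intrinsics"],np.asarray(s["D"],float)).reshape(-1,2)
def onplane(s,uv,z=0.):
    n=rays(s,uv); d=np.c_[n,np.ones(len(n))]@s["R"]; c=-s["R"].T@s["t"]
    k=(z-c[2])/d[:,2]; return c+d*k[:,None]
def cloud(s):
    v,u=np.mgrid[:400,:640]; n=rays(s,np.c_[u.ravel(),v.ravel()])
    z=s["z_map"].ravel().astype(float); P=np.c_[n*z[:,None],z]
    W=(P-s["t"])@s["R"]; W[z<=0]=np.nan
    return W.reshape(400,640,3)
E
python3 - <<'E'
from h import *
for n in("scene","top"):
    s=load(n); print(n,proj(s,[[0,0,0],[176,573,404],[176,573,0]]).round(0).tolist())
s=load("top");W=cloud(s)
for p in [(302,182),(290,182),(313,236),(230,196),(205,267),(438,236),(255,260),(272,222)]:
    print(p,W[p[1],p[0]].round(0), onplane(s,[p]).round(0))
im=s["pixels"][130:290,180:340]; im=cv2.resize(im,(800,800),interpolation=cv2.INTER_CUBIC)[:600]
cv2.imwrite("pics/top_crop.png",cv2.cvtColor(im,cv2.COLOR_RGB2BGR))
s=load("scene");im=s["pixels"][110:230,200:370]; im=cv2.resize(im,None,fx=4.7,fy=4.7,interpolation=cv2.INTER_CUBIC)
cv2.imwrite("pics/scene_crop.png",cv2.cvtColor(im,cv2.COLOR_RGB2BGR))
E
```

```text
scene [[130.0, 201.0], [114.0, -14.0], [153.0, 89.0]]
top [[241.0, 364.0], [-32.0, 337.0], [77.0, 312.0]]
(302, 182) [ 625. -212.   56.] [[ 637. -210.    0.]]
(290, 182) [ 623. -170.   64.] [[ 637. -165.    0.]]
(313, 236) [ 434. -250.   56.] [[ 437. -250.    0.]]
(230, 196) [581.  49.  21.] [[585.  54.   0.]]
(205, 267) [329. 132.   9.] [[329. 135.   0.]]
(438, 236) [ 432. -687.   57.] [[ 435. -707.    0.]]
(255, 260) [352. -42.   1.] [[352. -42.   0.]]
(272, 222) [ 489. -101.    2.] [[ 489. -101.    0.]]
```

View pics/top_crop.png

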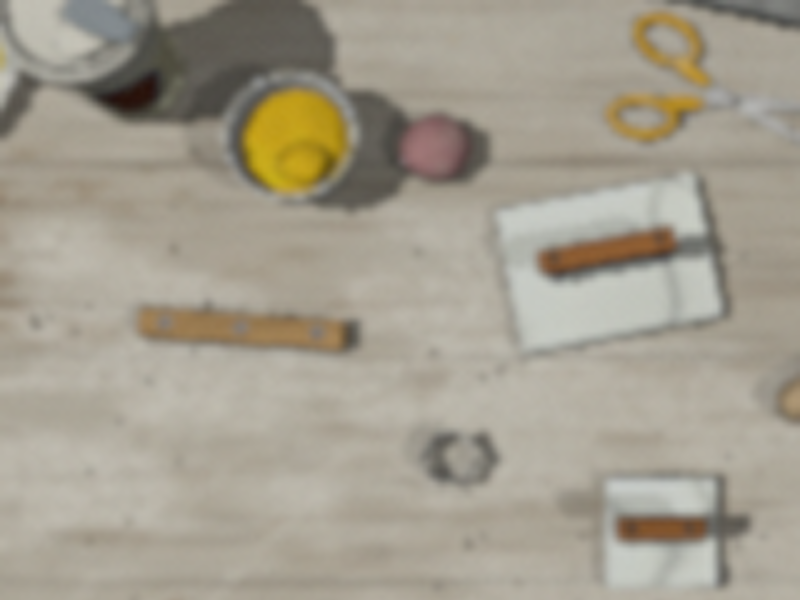

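View pics/scene_crop.png

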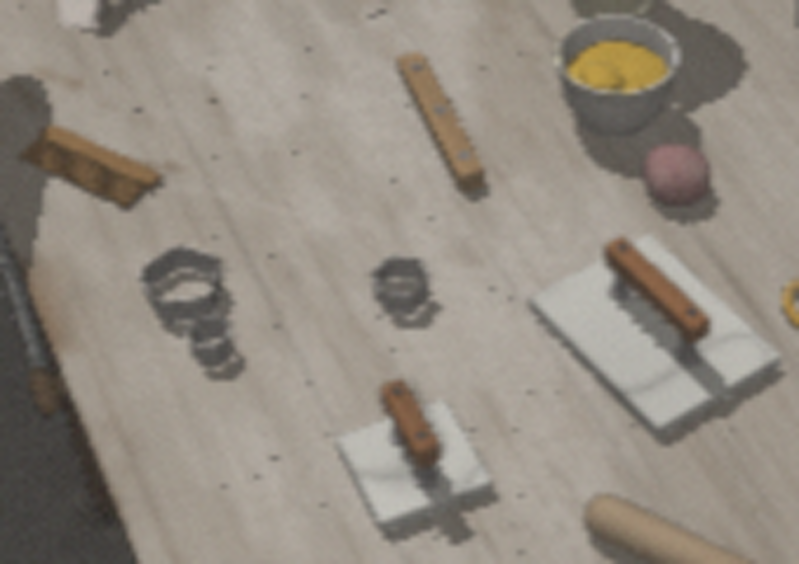

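```bash
cat >> h.py <<'E'
def rect(s,mask,z):
    n,l,st,c=cv2.connectedComponentsWithStats(mask.astype(np.uint8)); k=1+np.argmax(st[1:,4])
    cs,_=cv2.findContours((l==k).astype(np.uint8),cv2.RETR_EXTERNAL,cv2.CHAIN_APPROX_NONE)
    c=max(cs,key=len).reshape(-1,2); p=onplane(s,c,z)[:,:2].astype(np.float32)
    r=cv2.minAreaRect(cv2.convexHull(p)); return r,len(c),(l==k)
E
python3 - <<'E'
from h import *
for n,boxes in (("top",{"plate":(272,160,335,205),"fence":(203,187,256,204),"bar":(284,170,320,192)}),("scene",{"plate":(310,158,370,205),"fence":(280,118,306,153),"bar":(326,156,356,188)})):
    s=load(n); hsv=cv2.cvtColor(s["pixels"],cv2.COLOR_RGB2HSV).astype(int); W=cloud(s)
    for k,(a,b,c,d) in boxes.items():
        m=np.zeros((400,640),bool); m[b:d,a:c]=1
        H,S,V=hsv[...,0],hsv[...,1],hsv[...,2]
        if k=="plate": mm=m&(((W[...,2]>9)&(W[...,2]<22)))
        elif k=="fence": mm=m&(S>85)
        else: mm=m&(S>110)&(H<20)
        z={"plate":15,"fence":20,"bar":61}[k]
        r,L,mk=rect(s,mm,z); print(n,k,np.round(r[0],1),np.round(r[1],1),round(r[2],2),mk.sum(),np.nanmedian(W[mk][:,:3],0).round(1))
E
```

```text
top plate [ 632.4 -207.2] [110.6 148.9] 10.87 1024 [ 625.8 -206.6   15. ]
top fence [584.2  56.5] [145.5  19.2] 85.98 183 [584.7  52.3  19.9]
top bar [ 631.9 -209.9] [14.4 90. ] 10.13 102 [ 631.6 -210.1   60.2]
scene plate [ 631.6 -211.5] [113.5 154.1] 10.92 959 [ 620.8 -223.7   15.7]
scene fence [583.2  54.9] [142.8  17.3] 85.43 105 [581.8  47.4  20.2]
scene bar [ 632.2 -211.3] [10.6 91. ] 9.58 69 [ 631.7 -214.2   62.2]
```

```bash
cat >> h.py <<'E'
from scipy.spatial.transform import Rotation as Ro
def rpy(r): return Ro.from_euler("xyz",r,degrees=True)
def need(p0,r0,p1,r1):
    "shift (frac) and turn (frac) from pose0 to pose1 in tool axes of pose0; also pose0 frame in mm"
    R0=rpy(r0); d=R0.inv().apply(np.subtract(p1,p0))/150; w=(R0.inv()*rpy(r1)).as_rotvec(degrees=True)/45
    return np.r_[d,w].round(3)
E
python3 -m jog '[{"tx":-0.79,"ty":-0.73,"az":0.78},{"tx":-0.79,"ty":-0.73,"az":0.78},{"tx":-0.79,"ty":-0.73,"az":0.78},{"tx":-0.79,"ty":-0.73,"az":0.78},{"tx":-0.79,"ty":-0.73,"az":0.78}]'
python3 -c "
from bench import *;from h import *
s=sense();print(s['tool_pos'],s['tcp_rot'],need(s['tool_pos'],s['tcp_rot'],[490,30,404],[180,0,85.5]))"
```

```text
[175.95941571 573.41518692 403.76528356] [-1.79908224e+02 -7.83560899e-03  1.62937486e+02] [-3.064e+00 -2.849e+00  3.000e-03 -2.000e-03  1.000e-03  1.721e+00]invalid input at $[0]: expected keys tx, ty, tz, ax, ay, az, hand
```

```bash
python3 -m jog '[{"tx":-0.79,"ty":-0.73,"tz":0,"ax":0,"ay":0,"az":0.78,"hand":1},{"tx":-0.79,"ty":-0.73,"tz":0,"ax":0,"ay":0,"az":0.78,"hand":1},{"tx":-0.79,"ty":-0.73,"tz":0,"ax":0,"ay":0,"az":0.78,"hand":1},{"tx":-0.79,"ty":-0.73,"tz":0,"ax":0,"ay":0,"az":0.78,"hand":1},{"tx":-0.79,"ty":-0.73,"tz":0,"ax":0,"ay":0,"az":0.78,"hand":1}]'
python3 -c "
from bench import *;from h import *
s=sense();print(s['tool_pos'],s['tcp_rot'],need(s['tool_pos'],s['tcp_rot'],[490,30,404],[180,0,85.5]))"
```

```text
time: 0.52
tool_pos: [259.6, 430.0, 404.0]
tcp_rot: [-179.9, 0.2, 127.3]
ft_force: [0.0, 0.6, -1.1]
finger_gap: 85.3
[259.63761066 429.96873109 404.02846146] [-1.79929984e+02  1.66825606e-01  1.27263436e+02] [-3.052 -0.392  0.01  -0.     0.004  0.928]
```

```bash
python3 -m jog '[{"tx":-1,"ty":-0.13,"tz":0,"ax":0,"ay":0,"az":0.78,"hand":1},{"tx":-1,"ty":-0.13,"tz":0,"ax":0,"ay":0,"az":0.78,"hand":1},{"tx":-1,"ty":-0.13,"tz":0,"ax":0,"ay":0,"az":0.78,"hand":1},{"tx":-1,"ty":-0.13,"tz":0,"ax":0,"ay":0,"az":0.78,"hand":1},{"tx":-1,"ty":-0.13,"tz":0,"ax":0,"ay":0,"az":0.78,"hand":1}]'
python3 -c "
from bench import *;from h import *
s=sense();print(s['tool_pos'],s['tcp_rot'],need(s['tool_pos'],s['tcp_rot'],[490,30,404],[180,0,85.5]))"
```

```text
time: 0.93
tool_pos: [335.7, 300.2, 404.4]
tcp_rot: [180.0, 0.1, 92.1]
ft_force: [-0.9, -0.0, 0.2]
finger_gap: 85.7
[335.65037998 300.18546335 404.40538202] [1.79961308e+02 1.10249573e-01 9.21450254e+01] [-1.838e+00  9.610e-01  7.000e-03  1.000e-03  2.000e-03  1.480e-01]
```

```bash
python3 -m jog '[{"tx":-0.92,"ty":0.48,"tz":0,"ax":0,"ay":0,"az":0,"hand":1},{"tx":-0.92,"ty":0.48,"tz":0,"ax":0,"ay":0,"az":0,"hand":1},{"tx":-0.92,"ty":0.48,"tz":0,"ax":0,"ay":0,"az":0,"hand":1},{"tx":-0.92,"ty":0.48,"tz":0,"ax":0,"ay":0,"az":0,"hand":1}]'
python3 -m jog '[{"tx":-0.92,"ty":0.48,"tz":0,"ax":0,"ay":0,"az":0.15,"hand":1},{"tx":-0.92,"ty":0.48,"tz":0,"ax":0,"ay":0,"az":0.15,"hand":1},{"tx":-0.92,"ty":0.48,"tz":0,"ax":0,"ay":0,"az":0.15,"hand":1},{"tx":-0.92,"ty":0.48,"tz":0,"ax":0,"ay":0,"az":0.15,"hand":1},{"tx":-0.92,"ty":0.48,"tz":0,"ax":0,"ay":0,"az":0.15,"hand":1}]'
python3 - <<'E'
from bench import *;from h import *
s=snapshot("wrist"); pickle.dump(s,open("/tmp/wf.pkl","wb"))
cv2.imwrite("pics/wf.png",cv2.cvtColor(s["pixels"],cv2.COLOR_RGB2BGR))
print(-s["R"].T@s["t"],s["R"],proj(s,[584,55.5,20]))
s=sense();print(s['tool_pos'],s['tcp_rot'],s["time"])
E
```

```text
time: 1.27
tool_pos: [413.0, 167.0, 404.5]
tcp_rot: [180.0, 0.0, 92.7]
ft_force: [0.2, 1.0, 0.2]
finger_gap: 85.7
time: 1.68
tool_pos: [492.5, 30.4, 404.1]
tcp_rot: [180.0, 0.1, 85.7]
ft_force: [-0.2, 0.1, -0.5]
finger_gap: 85.2
[497.79967754 108.12640866 372.18969436] [[ 9.97241115e-01 -7.42286382e-02 -5.17637111e-04]
 [-7.04515326e-02 -9.48647329e-01  3.08390706e-01]
 [-2.33824772e-02 -3.07503423e-01 -9.51259641e-01]] [[400.41158239 140.24742901]]
[491.55806164  32.41846131 404.04035928] [-1.79934327e+02  2.79394407e-02  8.57406575e+01] 1.7333
```

View pics/wf.png

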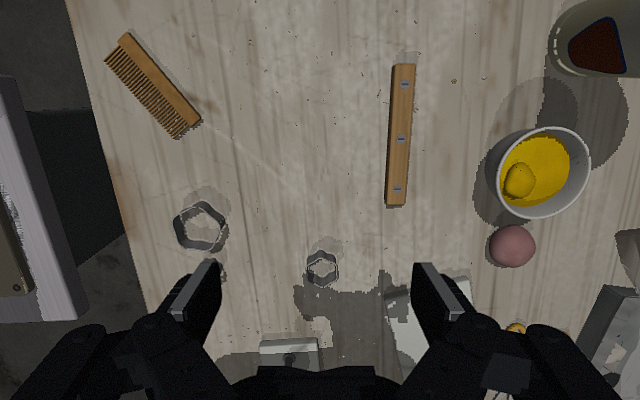

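The wrist picture shows the fence at about (400,135) with its three screw heads; the other wooden piece, at (153,85), is a brush. The bowl (540,175) and the dough ball (512,246) stand beyond the fence. I'll measure the fence.

Run:
```python
from h import *
s=load("wf"); hsv=cv2.cvtColor(s["pixels"],cv2.COLOR_RGB2HSV).astype(int); W=cloud(s)
m=np.zeros((400,640),bool); m[50:220,370:430]=1
print(np.nanmedian(W[100:170,340:370].reshape(-1,3),0), np.nanmedian(W[90:180,397:405].reshape(-1,3),0))
mm=m&(W[...,2]>16)&(W[...,2]<24)
r,L,mk=rect(s,mm,20);print("z",r,mk.sum())
mm=m&(hsv[...,1]>90)&(hsv[...,2]>110)
r,L,mk=rect(s,mm,20);print("c",r,mk.sum())
sc=onplane(s,[[404.5,84.5],[401,139],[397,188]],22);print(sc.round(1),np.degrees(np.arctan2(*(sc[0]-sc[2])[:2])))
print(hsv[135,380:420:2].tolist())
```

```text
[537.80242785  62.43502567  -0.99468138] [584.47763726  61.1687729   19.01607085]
z ((583.491455078125, 57.592529296875), (146.7781219482422, 22.243131637573242), 85.90019989013672) 2853
c ((583.5047607421875, 58.18230056762695), (145.58523559570312, 19.448780059814453), 85.929931640625) 2272
[[587.5 111.4  22. ]
 [584.1  57.1  22. ]
 [579.9   3.6  22. ]] 4.039041745182827
[[21, 27, 130], [21, 29, 141], [18, 27, 142], [16, 23, 143], [14, 183, 32], [15, 128, 60], [16, 124, 125], [17, 123, 133], [17, 128, 120], [14, 52, 113], [125, 14, 108], [120, 14, 108], [15, 38, 106], [17, 130, 110], [17, 124, 128], [17, 112, 107], [19, 28, 127], [18, 34, 136], [21, 31, 130], [19, 28, 144]]
```

```bash
python3 -m jog '[{"tx":-0.64,"ty":0.41,"tz":0,"ax":0,"ay":0,"az":-0.32,"hand":1},{"tx":-0.64,"ty":0.41,"tz":0,"ax":0,"ay":0,"az":-0.32,"hand":1},{"tx":-0.64,"ty":0.41,"tz":0,"ax":0,"ay":0,"az":-0.32,"hand":1}]'
python3 -m jog '[{"tx":-0.5,"ty":0.55,"tz":0,"ax":0,"ay":0,"az":0,"hand":1},{"tx":-0.5,"ty":0.55,"tz":0,"ax":0,"ay":0,"az":0,"hand":1},{"tx":-0.5,"ty":0.55,"tz":0,"ax":0,"ay":0,"az":0,"hand":1},{"tx":-0.5,"ty":0.55,"tz":0,"ax":0,"ay":0,"az":0,"hand":1}]'
python3 - <<'E'
from bench import *;from h import *
s=snapshot("wrist"); pickle.dump(s,open("/tmp/wp.pkl","wb"))
cv2.imwrite("pics/wp.png",cv2.cvtColor(s["pixels"],cv2.COLOR_RGB2BGR))
print(proj(s,[632,-209,15]))
s=sense();print(s['tool_pos'],s['tcp_rot'],s["time"])
E
```

```text
time: 1.98
tool_pos: [545.8, -65.4, 404.5]
tcp_rot: [-180.0, -0.0, 100.9]
ft_force: [-0.1, 0.6, 0.6]
finger_gap: 85.5
time: 2.32
tool_pos: [642.6, -125.7, 401.8]
tcp_rot: [-179.9, -0.0, 100.3]
ft_force: [0.6, 1.2, -0.2]
finger_gap: 85.7
[[295.34530521 237.18631878]]
[ 641.25784921 -124.30525703  402.25377281] [-1.79826615e+02 -9.79170216e-02  1.00352215e+02] 2.3667
```

View pics/wp.png

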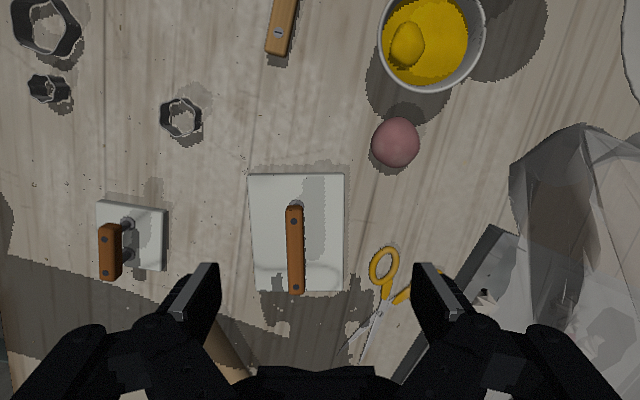

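Candidates in this view: the large white plate at (297,235), which is the one to take, and the small white plate at (132,235), to be left. The black plate, top view (438,236), isn't in this frame. I'll check the choice in a crop and measure it.

Run:
```python
from h import *
s=load("wp"); hsv=cv2.cvtColor(s["pixels"],cv2.COLOR_RGB2HSV).astype(int); W=cloud(s)
m=np.zeros((400,640),bool); m[160:300,235:360]=1
mm=m&(W[...,2]>9)&(W[...,2]<75)&~((hsv[...,1]>110))
mp=m&(W[...,2]>9)&(W[...,2]<20)
r,L,mk=rect(s,mp,15);print("plate",r,mk.sum())
mb=m&(hsv[...,1]>110)&(W[...,2]>52)
r,L,mk=rect(s,mb,61);print("bar",r,mk.sum(),np.nanmedian(W[mk],0))
sc=onplane(s,[[293.5,222],[295.5,279]],61);print(sc.round(1),sc.mean(0).round(1),np.degrees(np.arctan2(*(sc[0]-sc[1])[:2])))
im=cv2.resize(s["pixels"][160:305,230:365],None,fx=4,fy=4,interpolation=cv2.INTER_CUBIC)
cv2.imwrite("pics/wpc.png",cv2.cvtColor(im,cv2.COLOR_RGB2BGR))
```

```text
plate ((633.72802734375, -207.0770263671875), (108.93853759765625, 149.62367248535156), 10.9366455078125) 9433
bar ((633.8578491210938, -205.4161376953125), (17.49937629699707, 99.68097686767578), 10.933294296264648) 1382 [ 633.53916885 -203.34657805   59.64236626]
[[ 627.  -172.2   61. ]
 [ 639.4 -236.2   61. ]] [ 633.2 -204.2   61. ] -11.009526714081858
```

View pics/wpc.png

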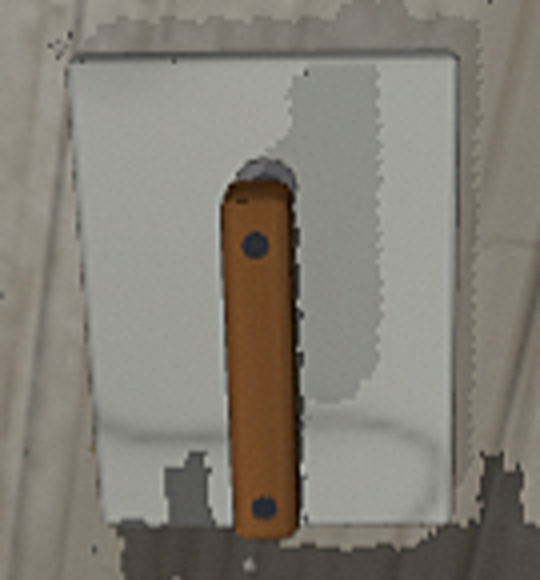

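Run:
```python
from bench import *;from h import *
s=sense();print(s['tool_pos'],s['tcp_rot'],need(s['tool_pos'],s['tcp_rot'],[633.7,-206.5,300],[180,0,100.95]))
```

```text
[ 641.25784921 -124.30525703  402.25377281] [-1.79826615e+02 -9.79170216e-02  1.00352215e+02] [-0.531 -0.146  0.681 -0.004 -0.002 -0.013]
```

```bash
python3 -m jog '[{"tx":-0.28,"ty":-0.08,"tz":0.1,"ax":0,"ay":0,"az":0,"hand":1},{"tx":-0.53,"ty":-0.146,"tz":0.25,"ax":0,"ay":0,"az":-0.013,"hand":1},{"tx":-0.53,"ty":-0.146,"tz":0.5,"ax":0,"ay":0,"az":-0.013,"hand":1},{"tx":-0.53,"ty":-0.146,"tz":0.68,"ax":0,"ay":0,"az":-0.013,"hand":1},{"tx":-0.53,"ty":-0.146,"tz":0.68,"ax":0,"ay":0,"az":-0.013,"hand":1}]' 90
python3 - <<'E'
from bench import *;from h import *
s=sense();print(s['tool_pos'],s['tcp_rot'],need(s['tool_pos'],s['tcp_rot'],[633.7,-206.5,206],[180,0,100.95]))
E
```

```text
time: 2.78
tool_pos: [629.7, -204.4, 294.8]
tcp_rot: [-179.4, -0.4, 101.0]
ft_force: [-1.1, 1.2, -2.3]
finger_gap: 85.2
[ 629.73593757 -204.44614201  294.76436212] [-179.41108154   -0.41647332  100.95345052] [-0.023  0.029  0.591 -0.013 -0.009  0.   ]
```

```bash
python3 -m jog '[{"tx":0,"ty":0,"tz":0,"ax":0,"ay":0,"az":0,"hand":1},{"tx":0,"ty":0,"tz":0,"ax":0,"ay":0,"az":0,"hand":1}]'
python3 - <<'E'
from bench import *;from h import *
s=sense();print(s['tool_pos'],s['tcp_rot'],need(s['tool_pos'],s['tcp_rot'],[633.7,-206.5,206],[180,0,100.95]))
E
```

```text
time: 2.95
tool_pos: [633.4, -205.0, 305.2]
tcp_rot: [179.9, 0.1, 101.1]
ft_force: [-0.7, 1.0, 0.5]
finger_gap: 85.3
[ 633.41529045 -204.96757797  305.2107358 ] [1.79881788e+02 5.98950907e-02 1.01055046e+02] [-0.01  -0.001  0.661  0.003  0.001  0.002]
```

```bash
python3 -m jog '[{"tx":-0.01,"ty":0,"tz":0.12,"ax":0,"ay":0,"az":0,"hand":1},{"tx":-0.01,"ty":0,"tz":0.29,"ax":0,"ay":0,"az":0,"hand":1},{"tx":-0.01,"ty":0,"tz":0.44,"ax":0,"ay":0,"az":0,"hand":1},{"tx":-0.01,"ty":0,"tz":0.54,"ax":0,"ay":0,"az":0,"hand":1},{"tx":-0.01,"ty":0,"tz":0.59,"ax":0,"ay":0,"az":0,"hand":1}]'
python3 -m jog '[{"tx":0,"ty":0,"tz":0,"ax":0,"ay":0,"az":0,"hand":1},{"tx":0,"ty":0,"tz":0,"ax":0,"ay":0,"az":0,"hand":1}]'
python3 - <<'E'
from bench import *;from h import *
s=sense();print(s['tool_pos'],s['tcp_rot'],need(s['tool_pos'],s['tcp_rot'],[633.7,-206.5,206],[180,0,100.95]))
s=snapshot("wrist"); pickle.dump(s,open("/tmp/wg.pkl","wb"))
cv2.imwrite("pics/wg.png",cv2.cvtColor(s["pixels"],cv2.COLOR_RGB2BGR))
E
```

```text
time: 3.37
tool_pos: [633.5, -206.8, 214.3]
tcp_rot: [180.0, 0.0, 101.0]
ft_force: [-0.2, -0.1, -0.0]
finger_gap: 85.4
time: 3.53
tool_pos: [633.9, -207.6, 215.8]
tcp_rot: [179.9, 0.1, 101.0]
ft_force: [1.1, 0.1, 1.2]
finger_gap: 85.0
[ 633.87107706 -207.5552074   215.82789666] [1.79915143e+02 5.58281629e-02 1.00998853e+02] [0.007 0.    0.066 0.002 0.001 0.001]
```

View pics/wg.png

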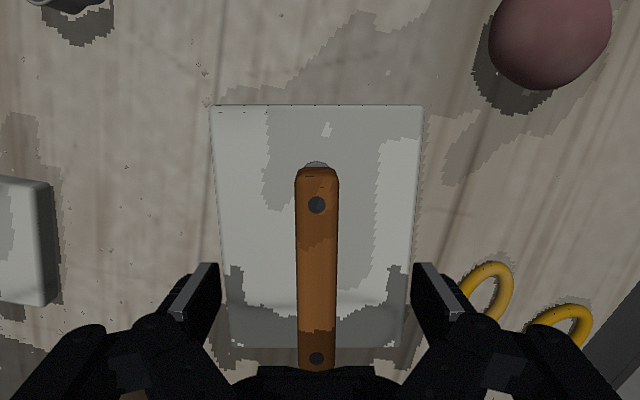

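The bar at (317,265) lies centred and parallel between the open jaws at (195,300) and (440,300). I'll lower the last 10 mm and close.

```bash
python3 -m jog '[{"tx":0.007,"ty":0,"tz":0.04,"ax":0,"ay":0,"az":0,"hand":1},{"tx":0.007,"ty":0,"tz":0.064,"ax":0,"ay":0,"az":0,"hand":0.6},{"tx":0.007,"ty":0,"tz":0.064,"ax":0,"ay":0,"az":0,"hand":0.3},{"tx":0.007,"ty":0,"tz":0.064,"ax":0,"ay":0,"az":0,"hand":0.15},{"tx":0.007,"ty":0,"tz":0.064,"ax":0,"ay":0,"az":0,"hand":0}]' 90
python3 -m jog '[{"tx":0,"ty":0,"tz":0,"ax":0,"ay":0,"az":0,"hand":0},{"tx":0,"ty":0,"tz":0,"ax":0,"ay":0,"az":0,"hand":0},{"tx":0,"ty":0,"tz":0,"ax":0,"ay":0,"az":0,"hand":0},{"tx":0,"ty":0,"tz":0,"ax":0,"ay":0,"az":0,"hand":0},{"tx":0,"ty":0,"tz":0,"ax":0,"ay":0,"az":0,"hand":0}]'
python3 -m jog '[{"tx":0,"ty":0,"tz":0,"ax":0,"ay":0,"az":0,"hand":0},{"tx":0,"ty":0,"tz":0,"ax":0,"ay":0,"az":0,"hand":0},{"tx":0,"ty":0,"tz":0,"ax":0,"ay":0,"az":0,"hand":0}]'
```

```text
time: 4.0
tool_pos: [633.0, -206.6, 204.7]
tcp_rot: [-180.0, 0.0, 101.0]
ft_force: [0.7, -0.0, 0.5]
finger_gap: 38.3
time: 4.42
tool_pos: [633.3, -206.7, 205.2]
tcp_rot: [180.0, 0.0, 101.0]
ft_force: [0.0, -0.1, 3.9]
finger_gap: 16.7
time: 4.67
tool_pos: [633.3, -206.7, 205.2]
tcp_rot: [179.9, 0.0, 101.0]
ft_force: [0.2, 0.6, 5.7]
finger_gap: 16.7
```

```bash
python3 -m jog '[{"tx":0,"ty":0,"tz":-0.05,"ax":0,"ay":0,"az":0,"hand":0},{"tx":0,"ty":0,"tz":-0.15,"ax":0,"ay":0,"az":0,"hand":0},{"tx":0,"ty":0,"tz":-0.3,"ax":0,"ay":0,"az":0,"hand":0},{"tx":0,"ty":0,"tz":-0.45,"ax":0,"ay":0,"az":0,"hand":0},{"tx":0,"ty":0,"tz":-0.55,"ax":0,"ay":0,"az":0,"hand":0}]'
python3 -m jog '[{"tx":0,"ty":0,"tz":-0.1,"ax":0,"ay":0,"az":0,"hand":0},{"tx":0,"ty":0,"tz":-0.13,"ax":0,"ay":0,"az":0,"hand":0},{"tx":0,"ty":0,"tz":-0.13,"ax":0,"ay":0,"az":0,"hand":0}]'
python3 - <<'E'
from bench import *;from h import *
s=sense();print(s['tool_pos'],s['tcp_rot'],s['ft_force'],s['wrist_torque'])
s=snapshot("wrist"); pickle.dump(s,open("/tmp/wl.pkl","wb"))
cv2.imwrite("pics/wl.png",cv2.cvtColor(s["pixels"],cv2.COLOR_RGB2BGR))
s=snapshot("scene"); pickle.dump(s,open("/tmp/sl.pkl","wb"))
cv2.imwrite("pics/sl.png",cv2.cvtColor(s["pixels"],cv2.COLOR_RGB2BGR))
E
```

```text
time: 5.08
tool_pos: [633.0, -206.6, 289.2]
tcp_rot: [180.0, 0.0, 101.0]
ft_force: [1.4, -0.6, -6.1]
finger_gap: 16.5
time: 5.33
tool_pos: [633.4, -206.8, 308.5]
tcp_rot: [179.9, 0.1, 101.0]
ft_force: [0.8, 0.5, -7.4]
finger_gap: 16.4
[ 633.37976656 -206.78936461  308.4948708 ] [1.79872373e+02 8.52560551e-02 1.00972823e+02] [ 0.82224524  0.51505362 -7.3746497 ] [ 0.0560293  -0.01433128 -0.00330401]
```

View pics/wl.png

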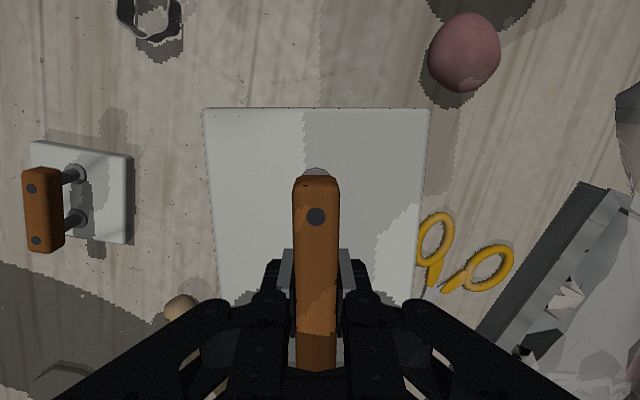

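View pics/sl.png

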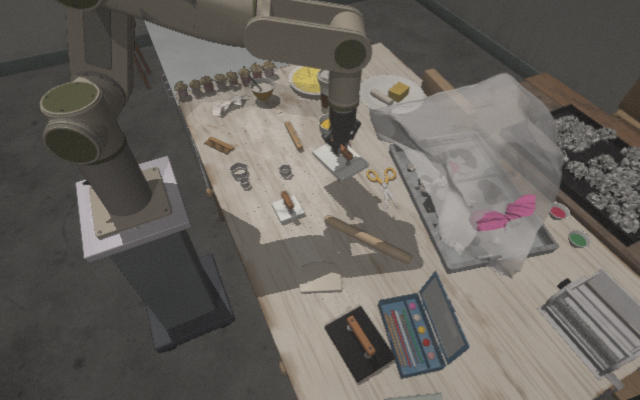

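The plate is lifted and held by the bar (bar at (316,270), slab edge along row 108, corners (204,108) and (430,108)); the small plate at (80,195) is untouched. Next I'll measure how the slab sits in the hand.

```bash
cat >> h.py <<'E'
def slab_in_tool(s,pos,rot,T=205.2):
    W=cloud(s); R=rpy(rot); P=R.inv().apply((W-np.array(pos)).reshape(-1,3)).reshape(W.shape)
    m=(np.abs(P[...,2]-(T-15))<7)&(np.abs(P[...,1])<75)&(P[...,0]>5)&(P[...,0]<100)
    k,l=cv2.connectedComponents(m.astype(np.uint8))
    Q=P[m]; Q=Q[(np.abs(Q[:,1])>12)&(np.abs(Q[:,1])<50)&(Q[:,0]<70)&(Q[:,0]>25)]
    A=np.c_[Q[:,:2],np.ones(len(Q))]; c=np.linalg.lstsq(A,Q[:,2],rcond=None)[0]
    return m,P,c
E
python3 - <<'E'
from h import *
s=load("wl");pos=[633.38,-206.79,308.5];rot=[179.9,.07,100.97]
m,P,c=slab_in_tool(s,pos,rot); print("plane z=ax+by+c",c, "deg",np.degrees(c[:2]))
# end (y+) edge & sides
Q=P[m]
for lo,hi in((-50,-30),(-30,-15),(15,30),(30,50)):
    q=Q[(Q[:,1]>lo)&(Q[:,1]<hi)]; print("max x",lo,hi,np.percentile(q[:,0],[99,99.8]))
for lo,hi in((30,45),(45,60),(60,72)):
    q=Q[(Q[:,0]>lo)&(Q[:,0]<hi)]; print("y rng",lo,hi,np.percentile(q[:,1],[0.3,99.7]))
E
```

```text
plane z=ax+by+c [1.89106643e-04 6.62023037e-04 1.91169306e+02] deg [0.01083501 0.03793113]
max x -50 -30 [72.42847052 72.8531276 ]
max x -30 -15 [72.38943855 72.79555125]
max x 15 30 [72.39769662 72.8246174 ]
max x 30 50 [72.46881981 72.90048144]
y rng 30 45 [-54.88569153  53.42051395]
y rng 45 60 [-54.74838529  53.54751339]
y rng 60 72 [-54.41343867  53.30355796]
```

Run:
```python
from h import *
s=load("top");W=cloud(s)
X,Y,Z=W[...,0],W[...,1],W[...,2]
for (x0,x1,y0,y1) in((500,645,-120,160),(645,700,-120,-40),(645,700,-40,140),(450,500,-60,160)):
    m=(X>x0)&(X<x1)&(Y>y0)&(Y<y1); print((x0,x1,y0,y1),np.nanmax(Z[m]).round(0),np.percentile(Z[m],99))
from bench import *
q=sense();print(q['time'])
p,r=q['tool_pos'],q['tcp_rot']
print(need(p,r,[590,-80,308.5],[180,0,93.5]), need([590,-80,308.5],[180,0,93.5],[570,58,308.5],[180,0,85.93]))
```

```text
(500, 645, -120, 160) 28.0 22.99947001529863
(645, 700, -120, -40) 36.0 29.071692614050374
(645, 700, -40, 140) 66.0 61.617740870647566
(450, 500, -60, 160) 8.0 5.86734436867233
5.4333
[ 0.882 -0.118 -0.019 -0.002 -0.001  0.166] [ 0.926 -0.077 -0.     0.    -0.     0.168]
```

```bash
python3 -m jog '[{"tx":0.09,"ty":-0.01,"tz":0,"ax":0,"ay":0,"az":0.02,"hand":0},{"tx":0.28,"ty":-0.04,"tz":0,"ax":0,"ay":0,"az":0.05,"hand":0},{"tx":0.48,"ty":-0.06,"tz":0,"ax":0,"ay":0,"az":0.09,"hand":0},{"tx":0.68,"ty":-0.09,"tz":0,"ax":0,"ay":0,"az":0.13,"hand":0},{"tx":0.88,"ty":-0.12,"tz":0,"ax":0,"ay":0,"az":0.166,"hand":0}]'
python3 -m jog '[{"tx":0.2,"ty":-0.02,"tz":0,"ax":0,"ay":0,"az":0.04,"hand":0},{"tx":0.4,"ty":-0.03,"tz":0,"ax":0,"ay":0,"az":0.08,"hand":0},{"tx":0.6,"ty":-0.05,"tz":0,"ax":0,"ay":0,"az":0.12,"hand":0},{"tx":0.8,"ty":-0.07,"tz":0,"ax":0,"ay":0,"az":0.15,"hand":0},{"tx":0.92,"ty":-0.077,"tz":0,"ax":0,"ay":0,"az":0.168,"hand":0}]'
python3 -m jog '[{"tx":0,"ty":0,"tz":0,"ax":0,"ay":0,"az":0,"hand":0},{"tx":0,"ty":0,"tz":0,"ax":0,"ay":0,"az":0,"hand":0},{"tx":0,"ty":0,"tz":0,"ax":0,"ay":0,"az":0,"hand":0}]'
python3 - <<'E'
from bench import *;from h import *
s=sense();p,r=s['tool_pos'],s['tcp_rot'];print(p,r)
pickle.dump((p,r),open("/tmp/pose.pkl","wb"))
s=snapshot("wrist"); pickle.dump(s,open("/tmp/wt.pkl","wb"))
cv2.imwrite("pics/wt.png",cv2.cvtColor(s["pixels"],cv2.COLOR_RGB2BGR))
m,P,c=slab_in_tool(s,p,r); print(c)
Q=P[m]
for lo,hi in((-50,-30),(30,50)):
    q=Q[(Q[:,1]>lo)&(Q[:,1]<hi)]; print("max x",np.percentile(q[:,0],99.8))
for lo,hi in((30,45),(60,72)):
    q=Q[(Q[:,0]>lo)&(Q[:,0]<hi)]; print("y rng",np.percentile(q[:,1],[0.3,99.7]))
E
```

```text
time: 5.85
tool_pos: [588.9, -79.3, 304.3]
tcp_rot: [-179.8, -0.1, 93.4]
ft_force: [1.1, 0.3, -7.3]
finger_gap: 16.5
time: 6.27
tool_pos: [568.7, 59.3, 304.6]
tcp_rot: [-179.8, -0.1, 85.9]
ft_force: [-0.5, 0.2, -7.6]
finger_gap: 16.8
time: 6.52
tool_pos: [569.9, 56.3, 305.3]
tcp_rot: [-179.9, 0.0, 86.0]
ft_force: [-0.6, -1.0, -6.9]
finger_gap: 16.9
[569.85721334  56.26626814 305.33539421] [-1.79888471e+02  4.12545127e-02  8.59757142e+01]
[-6.78227196e-04  1.51822531e-03  1.91174957e+02]
max x 72.7299105360973
max x 72.7777164273566
y rng [-54.83583505  53.47505184]
y rng [-54.27739539  53.27889516]
```

View pics/wt.png

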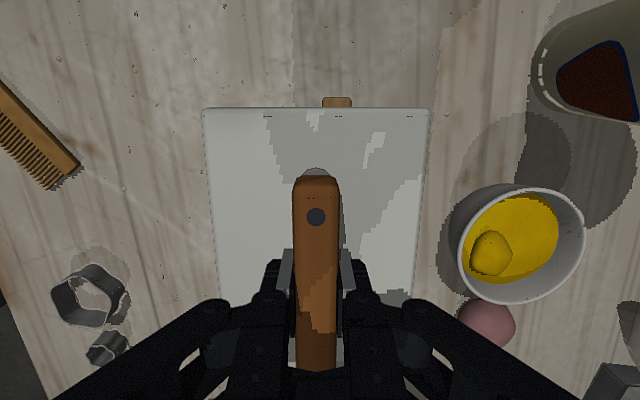

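The wrist view shows the plate unslipped over the fence, whose end pokes out at (337,102); the bowl at (525,245) stays clear. I'll compute the tilted pose.

```bash
cat >> h.py <<'E'
F=np.array([583.6,57.0]); FY=-4.07; OFF=np.array([0.7,1.3]); T=205.4
def tcp_goal(theta,lift=0.,gap=6.):
    f=np.radians(FY); fx=np.array([np.cos(f),np.sin(f)]); fy=np.array([-np.sin(f),np.cos(f)])
    t=np.radians(theta); a=-55+OFF[0]
    x=a*np.cos(t)+T*np.sin(t); z=-a*np.sin(t)+T*np.cos(t)+lift
    xy=F-(11+gap)*fx+x*fx+OFF[1]*fy
    R=Ro.from_euler("z",FY,degrees=True)*Ro.from_euler("y",theta,degrees=True)*Ro.from_euler("z",90,degrees=True)*Ro.from_euler("x",180,degrees=True)
    return np.r_[xy,z],R.as_euler("xyz",degrees=True)
E
python3 - <<'E'
from h import *
p,r=load("pose")
g=tcp_goal(18.6,30);print(g,need(p,r,*g))
E
```

```text
(array([580.7501238 ,  58.50606865, 241.99112191]), array([-1.61400000e+02,  1.27222187e-14,  8.59300000e+01])) [0.02  0.072 0.422 0.411 0.001 0.001]
```

```bash
python3 -m jog '[{"tx":0.005,"ty":0.015,"tz":0.05,"ax":0.06,"ay":0,"az":0,"hand":0},{"tx":0.01,"ty":0.03,"tz":0.15,"ax":0.16,"ay":0,"az":0,"hand":0},{"tx":0.015,"ty":0.05,"tz":0.27,"ax":0.26,"ay":0,"az":0,"hand":0},{"tx":0.02,"ty":0.065,"tz":0.37,"ax":0.36,"ay":0.001,"az":0.001,"hand":0},{"tx":0.02,"ty":0.072,"tz":0.42,"ax":0.411,"ay":0.001,"az":0.001,"hand":0}]'
python3 -m jog '[{"tx":0,"ty":0,"tz":0,"ax":0,"ay":0,"az":0,"hand":0},{"tx":0,"ty":0,"tz":0,"ax":0,"ay":0,"az":0,"hand":0},{"tx":0,"ty":0,"tz":0,"ax":0,"ay":0,"az":0,"hand":0}]'
python3 - <<'E'
from bench import *;from h import *
s=sense();p,r=s['tool_pos'],s['tcp_rot'];print(p,r,s['ft_force'],s['wrist_torque'])
pickle.dump((p,r),open("/tmp/pose.pkl","wb"))
g=tcp_goal(18.6,0);print(need(p,r,*g))
for n in("wrist","top","scene"):
    s=snapshot(n); pickle.dump(s,open(f"/tmp/{n}2.pkl","wb"))
    im=s["pixels"]
    if n=="scene": im=cv2.resize(im[90:220,220:400],None,fx=4,fy=4,interpolation=cv2.INTER_CUBIC)
    cv2.imwrite(f"pics/{n}2.png",cv2.cvtColor(im,cv2.COLOR_RGB2BGR))
s=load("wrist2")
m,P,c=slab_in_tool(s,p,r); print(c)
Q=P[m]
for lo,hi in((-50,-30),(30,50)):
    q=Q[(Q[:,1]>lo)&(Q[:,1]<hi)]; print("max x",np.percentile(q[:,0],99.8))
for lo,hi in((30,45),(60,72)):
    q=Q[(Q[:,0]>lo)&(Q[:,0]<hi)]; print("y rng",np.percentile(q[:,1],[0.3,99.7]))
E
```

```text
time: 6.98
tool_pos: [581.0, 57.4, 240.8]
tcp_rot: [-161.1, -0.0, 85.8]
ft_force: [-0.7, -0.9, -8.3]
finger_gap: 16.4
time: 7.23
tool_pos: [581.8, 58.1, 244.3]
tcp_rot: [-161.7, -0.0, 85.8]
ft_force: [0.4, -1.5, -7.0]
finger_gap: 16.5
[581.81368022  58.09345909 244.2967262 ] [-1.61683477e+02 -3.91051484e-02  8.58383787e+01] [ 0.42719656 -1.53207105 -7.02583969] [-0.04243149 -0.55507475 -0.02034058]
[ 0.002  0.061  0.207  0.006 -0.001 -0.002]
[ 3.25270919e-04 -4.00588156e-04  1.91219860e+02]
max x 72.70372734634859
max x 72.75053307137237
y rng [-54.32751972  53.96623292]
y rng [-53.88562078  53.74089712]
```

View pics/wrist2.png

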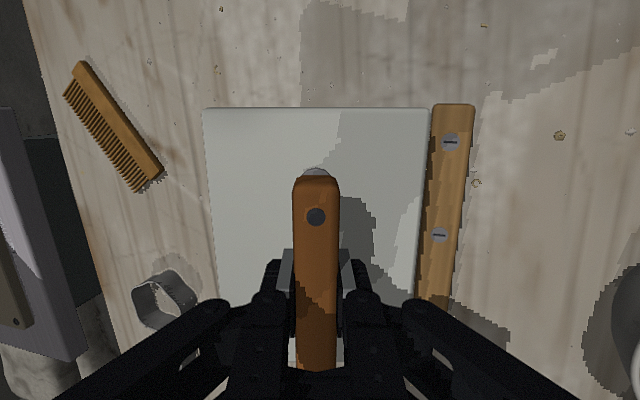

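View pics/scene2.png

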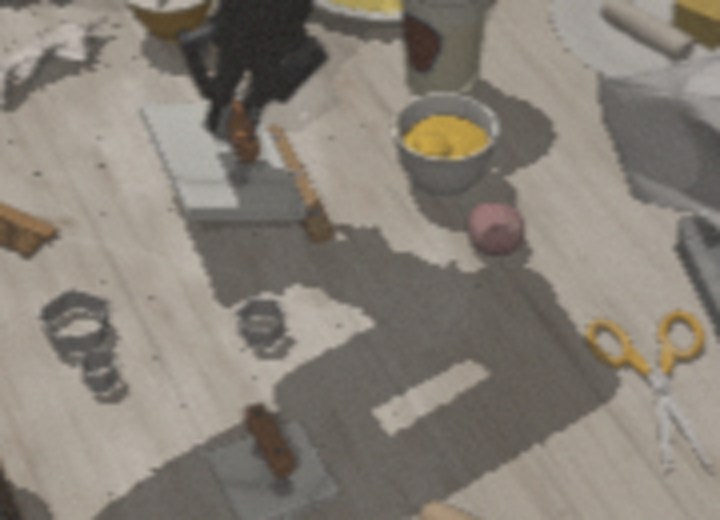

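Run:
```python
from h import *
s=load("wrist2"); p,r=load("pose"); hsv=cv2.cvtColor(s["pixels"],cv2.COLOR_RGB2HSV).astype(int); W=cloud(s)
m=np.zeros((400,640),bool); m[95:290,424:485]=1
mm=(m&(W[...,2]>16)&(W[...,2]<24)).astype(np.uint8)
B=[];A=[]
for v in range(115,285):
    u=np.where(mm[v])[0]
    if len(u): B.append((u.max()+.5,v)); A.append((u.min()-.5,v))
for nm,E in(("back",B),("front",A)):
    w=onplane(s,E,20)[:,:2]; k=np.polyfit(w[:,1],w[:,0],1); e=w[:,0]-np.polyval(k,w[:,1]); g=np.abs(e)<1.5; k=np.polyfit(w[g,1],w[g,0],1)
    print(nm,"x at y=57:",np.polyval(k,57),"slope deg",np.degrees(np.arctan(k[0])),g.sum())
u=np.arange(436,472); t=[(x,np.where(mm[:,x])[0].min()-.5) for x in u]; w=onplane(s,t,20); print("end y",np.median(w[:,1]),w[::8,:2].round(1).tolist())
f=np.radians(FY);fx=np.array([np.cos(f),np.sin(f)]);print("expected back x at y57",F[0]+11/fx[0])
print("expected end centre",F+75*np.array([-fx[1],fx[0]]))
# plate far corner (top) in world: tool coords
R=rpy(r); print("plate end mid-edge world (top)",R.apply([73.7,-0.7,190.2])+p, "far bottom edge mid", R.apply([-1.3,54.3,205.4])+p)
print((R.apply([-1.3,54.3,205.4])+p)[:2]@fx-F@fx+11)
```

```text
back x at y=57: 594.8617332893031 slope deg 3.9763803646046365 170
front x at y=57: 576.1409534332412 slope deg 1.0125141828750173 170
end y 132.01331128624466 [[580.6, 132.5], [584.6, 132.3], [588.6, 132.1], [592.5, 131.8], [596.4, 131.1]]
expected back x at y57 594.6278112337043
expected end centre [588.92313818 131.81085616]
plate end mid-edge world (top) [526.89241307 136.10787285  64.00356032] far bottom edge mid [568.7627207   57.8847516   32.23784547]
-3.8626562964487903
```

```bash
sed -i 's/^F=np.array.*/F=np.array([583.8,57.0]); FY=-4.05; OFF=np.array([0.7,1.3]); T=205.4/' h.py
python3 - <<'E'
from bench import *;from h import *
s=sense();p,r=s['tool_pos'],s['tcp_rot'];print(p,r)
for l in(8,0): print(need(p,r,*tcp_goal(18.6,l)))
E
```

```text
[581.61666998  58.60241364 245.01042028] [-1.61695801e+02 -4.65117294e-02  8.58779038e+01]
[-0.001  0.048  0.16   0.007 -0.001 -0.001]
[-0.001  0.065  0.21   0.007 -0.001 -0.001]
```

```bash
python3 -m jog '[{"tx":0,"ty":0.016,"tz":0.05,"ax":0.007,"ay":0,"az":0,"hand":0},{"tx":0,"ty":0.032,"tz":0.1,"ax":0.007,"ay":0,"az":0,"hand":0},{"tx":0,"ty":0.048,"tz":0.16,"ax":0.007,"ay":0,"az":0,"hand":0},{"tx":0,"ty":0.048,"tz":0.16,"ax":0.007,"ay":0,"az":0,"hand":0},{"tx":0,"ty":0.048,"tz":0.16,"ax":0.007,"ay":0,"az":0,"hand":0}]'
python3 -m jog '[{"tx":0,"ty":0,"tz":0,"ax":0,"ay":0,"az":0,"hand":0},{"tx":0,"ty":0,"tz":0,"ax":0,"ay":0,"az":0,"hand":0}]'
python3 - <<'E'
from bench import *;from h import *
s=sense();p,r=s['tool_pos'],s['tcp_rot'];print(p,r,s['ft_force'],s['wrist_torque'])
for l in(0,): print(need(p,r,*tcp_goal(18.6,l)))
R=rpy(r); e=R.apply([-1.3,54.3,205.4])+p
f=np.radians(FY);fx=np.array([np.cos(f),np.sin(f)]);print(e,"gap",-(e[:2]-F)@fx-11)
E
```

```text
time: 7.8
tool_pos: [579.6, 58.9, 217.0]
tcp_rot: [-161.0, -0.0, 85.9]
ft_force: [1.0, -0.0, -7.6]
finger_gap: 16.4
time: 7.97
tool_pos: [580.6, 58.9, 218.8]
tcp_rot: [-161.2, -0.0, 85.9]
ft_force: [0.4, 0.2, -7.3]
finger_gap: 16.6
[580.64349931  58.87853271 218.82851882] [-1.61216940e+02 -3.83819184e-02  8.58929424e+01] [ 0.35767405  0.21375481 -7.32627668] [-0.03047728 -0.62816313 -0.03032924]
[-0.002  0.017  0.042 -0.004 -0.001 -0.001]
[565.87072593  58.77828623   6.88254665] gap 7.010096022103628
```

```bash
python3 -m jog '[{"tx":0,"ty":0.003,"tz":0.006,"ax":0,"ay":0,"az":0,"hand":0},{"tx":0,"ty":0.006,"tz":0.013,"ax":0,"ay":0,"az":0,"hand":0},{"tx":0,"ty":0.008,"tz":0.019,"ax":0,"ay":0,"az":0,"hand":0},{"tx":0,"ty":0.011,"tz":0.026,"ax":0,"ay":0,"az":0,"hand":0},{"tx":0,"ty":0.013,"tz":0.032,"ax":0,"ay":0,"az":0,"hand":0}]'
python3 -m jog '[{"tx":0,"ty":0.001,"tz":0.003,"ax":0,"ay":0,"az":0,"hand":0},{"tx":0,"ty":0.002,"tz":0.006,"ax":0,"ay":0,"az":0,"hand":0}]'
cat > chk.py <<'E'
from bench import *;from h import *
s=sense();p,r=s['tool_pos'],s['tcp_rot'];print(p.round(1),r.round(2),s['ft_force'].round(1),s['wrist_torque'].round(2),s['time'])
R=rpy(r); e=R.apply([-1.3,54.3,205.4])+p; n=R.apply([-1.3,-55.7,205.4])+p
f=np.radians(FY);fx=np.array([np.cos(f),np.sin(f)]);print("far",e.round(1),"near z",n[2].round(1),"gap",(-(e[:2]-F)@fx-11).round(1))
E
python3 chk.py
```

```text
time: 8.38
tool_pos: [580.8, 58.8, 213.3]
tcp_rot: [-161.2, -0.0, 85.9]
ft_force: [-0.2, 0.2, -7.8]
finger_gap: 16.5
time: 8.55
tool_pos: [580.7, 58.9, 212.3]
tcp_rot: [-161.2, -0.0, 85.9]
ft_force: [-0.0, -0.3, -7.4]
finger_gap: 16.7
[580.7  58.9 212.3] [-1.6118e+02 -4.0000e-02  8.5890e+01] [-0.  -0.3 -7.4] [-0.04 -0.59 -0.02] 8.55
far [5.658e+02 5.880e+01 4.000e-01] near z 35.8 gap 7.1
```

```bash
python3 -m jog '[{"tx":0,"ty":0.001,"tz":0.003,"ax":0,"ay":0,"az":0,"hand":0},{"tx":0,"ty":0.002,"tz":0.006,"ax":0,"ay":0,"az":0,"hand":0},{"tx":0,"ty":0.002,"tz":0.006,"ax":0,"ay":0,"az":0,"hand":0}]'
python3 chk.py
```

```text
time: 8.8
tool_pos: [580.7, 58.9, 211.8]
tcp_rot: [-161.2, -0.0, 85.9]
ft_force: [-1.1, 0.4, -3.6]
finger_gap: 16.3
[580.7  58.9 211.8] [-1.6118e+02 -4.0000e-02  8.5890e+01] [-1.1  0.4 -3.6] [ 0.04 -0.18  0.02] 8.8
far [ 5.658e+02  5.880e+01 -1.000e-01] near z 35.4 gap 7.1
```

```bash
python3 -m jog '[{"tx":0,"ty":0,"tz":0.002,"ax":0,"ay":0,"az":0,"hand":0},{"tx":0,"ty":0,"tz":0.002,"ax":0,"ay":0,"az":0,"hand":0},{"tx":0,"ty":0,"tz":0.002,"ax":0,"ay":0,"az":0,"hand":0}]'
python3 chk.py
python3 - <<'E'
from bench import *;from h import *
for n in("wrist","scene"):
    s=snapshot(n); pickle.dump(s,open(f"/tmp/{n}3.pkl","wb"))
    im=s["pixels"]
    if n=="scene": im=cv2.resize(im[90:200,220:340],None,fx=5,fy=5,interpolation=cv2.INTER_CUBIC)
    cv2.imwrite(f"pics/{n}3.png",cv2.cvtColor(im,cv2.COLOR_RGB2BGR))
E
```

```text
time: 9.05
tool_pos: [580.7, 58.9, 211.7]
tcp_rot: [-161.2, -0.0, 85.9]
ft_force: [-3.0, -0.0, 1.3]
finger_gap: 16.5
[580.7  58.9 211.7] [-1.612e+02 -4.000e-02  8.590e+01] [-3.  -0.   1.3] [-0.01  0.27 -0.01] 9.05
far [ 5.658e+02  5.880e+01 -2.000e-01] near z 35.3 gap 7.0
```

View pics/wrist3.png

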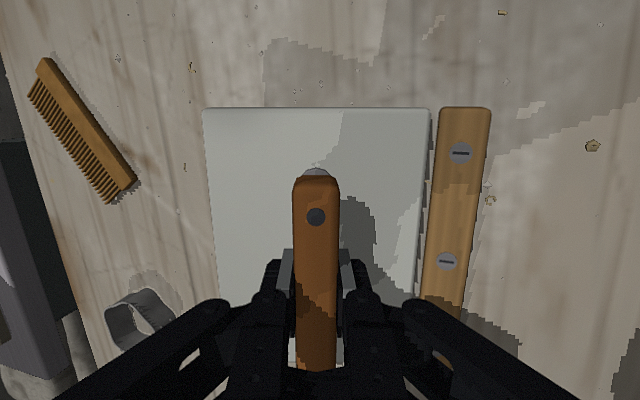

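View pics/scene3.png

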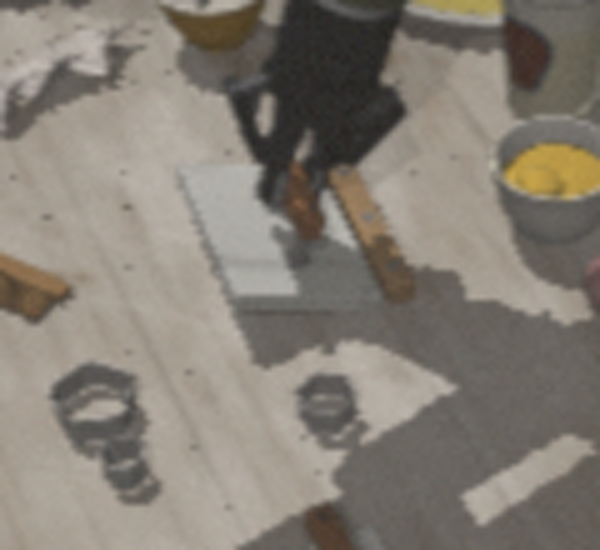

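Run:
```python
import numpy as np
y,z=54.3,205.4
for a in(.02,.04,.06,.08,.1):
    d=np.radians(45*a); print(-a, round((y-(y*np.cos(d)+z*np.sin(d)))/150,4), round((z-(z*np.cos(d)-y*np.sin(d)))/150,4))
```

```text
-0.02 -0.0215 0.0059
-0.04 -0.0428 0.012
-0.06 -0.0641 0.0186
-0.08 -0.0853 0.0254
-0.1 -0.1063 0.0326
```

The far edge carries load (force change about 4–9 N), the near edge is about 35 mm up, and in the wrist view the plate's edge (425,200) runs parallel to the fence face (437,200), with the ends level at row ~107. Now I'll pivot about the far edge.

```bash
python3 -m jog '[{"tx":0,"ty":-0.0215,"tz":0.0059,"ax":-0.02,"ay":0,"az":0,"hand":0},{"tx":0,"ty":-0.0428,"tz":0.012,"ax":-0.04,"ay":0,"az":0,"hand":0},{"tx":0,"ty":-0.0641,"tz":0.0186,"ax":-0.06,"ay":0,"az":0,"hand":0},{"tx":0,"ty":-0.0853,"tz":0.0254,"ax":-0.08,"ay":0,"az":0,"hand":0}]'
python3 chk.py
```

```text
time: 9.48
tool_pos: [567.1, 59.9, 212.1]
tcp_rot: [-164.9, -0.0, 85.9]
ft_force: [-5.4, 0.3, 5.1]
finger_gap: 16.7
[567.1  59.9 212.1] [-1.6488e+02 -4.0000e-02  8.5890e+01] [-5.4  0.3  5.1] [ 0.07  0.53 -0.02] 9.4833
far [ 5.659e+02  5.880e+01 -3.000e-01] near z 28.4 gap 7.0
```

```bash
python3 -m jog '[{"tx":0,"ty":-0.0215,"tz":0.0039,"ax":-0.02,"ay":0,"az":0,"hand":0},{"tx":0,"ty":-0.0428,"tz":0.009,"ax":-0.04,"ay":0,"az":0,"hand":0},{"tx":0,"ty":-0.0641,"tz":0.0156,"ax":-0.06,"ay":0,"az":0,"hand":0},{"tx":0,"ty":-0.0853,"tz":0.0224,"ax":-0.08,"ay":0,"az":0,"hand":0}]'
python3 chk.py
```

```text
time: 9.82
tool_pos: [553.8, 60.8, 211.8]
tcp_rot: [-168.5, -0.0, 85.9]
ft_force: [-4.0, 1.4, 1.8]
finger_gap: 16.3
[553.8  60.8 211.8] [-1.6849e+02 -4.0000e-02  8.5890e+01] [-4.   1.4  1.8] [ 0.03  0.18 -0.02] 9.8167
far [ 5.659e+02  5.880e+01 -3.000e-01] near z 21.6 gap 7.0
```

```bash
python3 -m jog '[{"tx":0,"ty":-0.0215,"tz":0.0054,"ax":-0.02,"ay":0,"az":0,"hand":0},{"tx":0,"ty":-0.0428,"tz":0.0105,"ax":-0.04,"ay":0,"az":0,"hand":0},{"tx":0,"ty":-0.0641,"tz":0.0171,"ax":-0.06,"ay":0,"az":0,"hand":0},{"tx":0,"ty":-0.0853,"tz":0.0239,"ax":-0.08,"ay":0,"az":0,"hand":0}]'
python3 chk.py
python3 -m jog '[{"tx":0,"ty":-0.0215,"tz":0.0054,"ax":-0.02,"ay":0,"az":0,"hand":0},{"tx":0,"ty":-0.0428,"tz":0.0105,"ax":-0.04,"ay":0,"az":0,"hand":0},{"tx":0,"ty":-0.0641,"tz":0.0171,"ax":-0.06,"ay":0,"az":0,"hand":0}]'
python3 chk.py
```

```text
time: 10.15
tool_pos: [540.6, 61.7, 210.6]
tcp_rot: [-172.1, -0.0, 85.9]
ft_force: [-1.8, 1.7, -3.5]
finger_gap: 16.6
[540.6  61.7 210.6] [-1.7208e+02 -4.0000e-02  8.5890e+01] [-1.8  1.7 -3.5] [ 0.1  -0.02 -0.  ] 10.15
far [ 5.659e+02  5.880e+01 -3.000e-01] near z 14.8 gap 7.0
time: 10.4
tool_pos: [530.7, 62.4, 209.2]
tcp_rot: [-174.8, -0.0, 85.9]
ft_force: [0.7, -0.4, -5.7]
finger_gap: 16.6
[530.7  62.4 209.2] [-1.7477e+02 -3.0000e-02  8.5890e+01] [ 0.7 -0.4 -5.7] [ 0.07 -0.34  0.04] 10.4
far [ 5.659e+02  5.870e+01 -2.000e-01] near z 9.8 gap 7.0
```

```bash
python3 -m jog '[{"tx":0,"ty":-0.0215,"tz":0.0079,"ax":-0.02,"ay":0,"az":0,"hand":0},{"tx":0,"ty":-0.0428,"tz":0.014,"ax":-0.04,"ay":0,"az":0,"hand":0},{"tx":0,"ty":-0.0641,"tz":0.0206,"ax":-0.06,"ay":0,"az":0,"hand":0}]'
python3 chk.py
```

```text
time: 10.65
tool_pos: [520.9, 63.1, 207.3]
tcp_rot: [-177.5, -0.0, 85.9]
ft_force: [0.6, 0.1, -5.9]
finger_gap: 16.6
[520.9  63.1 207.3] [-1.7748e+02 -3.0000e-02  8.5890e+01] [ 0.6  0.1 -5.9] [-0.01 -0.23  0.04] 10.65
far [ 5.659e+02  5.870e+01 -3.000e-01] near z 4.6 gap 7.0
```

```bash
python3 -m jog '[{"tx":0,"ty":-0.0108,"tz":0.0049,"ax":-0.01,"ay":0,"az":0,"hand":0},{"tx":0,"ty":-0.0215,"tz":0.0079,"ax":-0.02,"ay":0,"az":0,"hand":0},{"tx":0,"ty":-0.0322,"tz":0.0109,"ax":-0.03,"ay":0,"az":0,"hand":0},{"tx":0,"ty":-0.0428,"tz":0.014,"ax":-0.04,"ay":0,"az":0,"hand":0}]'
python3 chk.py
```

```text
time: 10.98
tool_pos: [514.6, 63.6, 205.8]
tcp_rot: [-179.2, -0.0, 85.9]
ft_force: [-2.4, -0.1, -0.9]
finger_gap: 16.6
[514.6  63.6 205.8] [-1.7921e+02 -3.0000e-02  8.5890e+01] [-2.4 -0.1 -0.9] [-0.06  0.2   0.01] 10.9833
far [ 5.658e+02  5.870e+01 -4.000e-01] near z 1.1 gap 7.1
```

```bash
python3 -m jog '[{"tx":0,"ty":-0.0065,"tz":0.0018,"ax":-0.006,"ay":0,"az":0,"hand":0},{"tx":0,"ty":-0.0129,"tz":0.0036,"ax":-0.012,"ay":0,"az":0,"hand":0},{"tx":0,"ty":-0.0194,"tz":0.0053,"ax":-0.018,"ay":0,"az":0,"hand":0},{"tx":0,"ty":-0.0194,"tz":0.0053,"ax":-0.018,"ay":0,"az":0,"hand":0}]'
python3 chk.py
```

```text
time: 11.32
tool_pos: [511.8, 63.8, 205.2]
tcp_rot: [180.0, -0.0, 85.9]
ft_force: [-2.8, -0.8, 0.2]
finger_gap: 16.7
[511.8  63.8 205.2] [ 1.7997e+02 -3.0000e-02  8.5890e+01] [-2.8 -0.8  0.2] [-0.18  0.45  0.01] 11.3167
far [ 5.659e+02  5.870e+01 -2.000e-01] near z -0.3 gap 6.9
```

```bash
python3 -m jog '[{"tx":0,"ty":0,"tz":0,"ax":0,"ay":0,"az":0,"hand":0.2},{"tx":0,"ty":0,"tz":0,"ax":0,"ay":0,"az":0,"hand":0.3},{"tx":0,"ty":0,"tz":0,"ax":0,"ay":0,"az":0,"hand":0.45},{"tx":0,"ty":0,"tz":0,"ax":0,"ay":0,"az":0,"hand":0.6},{"tx":0,"ty":0,"tz":0,"ax":0,"ay":0,"az":0,"hand":0.6}]' 30
python3 -m jog '[{"tx":0,"ty":0,"tz":0,"ax":0,"ay":0,"az":0,"hand":0.6},{"tx":0,"ty":0,"tz":0,"ax":0,"ay":0,"az":0,"hand":0.6}]'
python3 chk.py
python3 - <<'E'
from bench import *;from h import *
s=snapshot("wrist"); pickle.dump(s,open(f"/tmp/w4.pkl","wb"))
cv2.imwrite(f"pics/w4.png",cv2.cvtColor(s["pixels"],cv2.COLOR_RGB2BGR))
E
```

```text
time: 11.73
tool_pos: [512.2, 63.9, 205.3]
tcp_rot: [179.9, -0.0, 85.9]
ft_force: [0.2, 0.6, -0.0]
finger_gap: 51.1
time: 11.9
tool_pos: [512.0, 63.8, 205.0]
tcp_rot: [180.0, -0.0, 85.9]
ft_force: [0.3, -0.3, -0.6]
finger_gap: 51.1
[512.   63.8 205. ] [ 1.7998e+02 -4.0000e-02  8.5890e+01] [ 0.3 -0.3 -0.6] [-0.   -0.   -0.01] 11.9
far [ 5.661e+02  5.880e+01 -3.000e-01] near z -0.4 gap 6.8
```

View pics/w4.png

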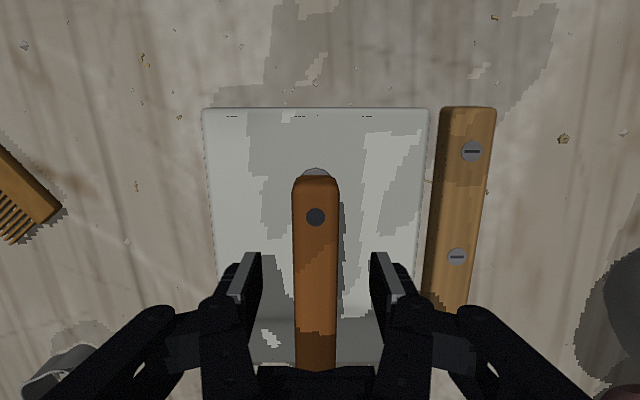

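The jaws are free of the bar (pads at (245,290) and (385,290), bar at (316,270)). The plate lies flat beside the fence with its ends level at row ~107. I'll back straight up, clear of the bar, and check.

```bash
python3 -m jog '[{"tx":0,"ty":0,"tz":-0.06,"ax":0,"ay":0,"az":0,"hand":0.6},{"tx":0,"ty":0,"tz":-0.2,"ax":0,"ay":0,"az":0,"hand":0.6},{"tx":0,"ty":0,"tz":-0.45,"ax":0,"ay":0,"az":0,"hand":0.6},{"tx":0,"ty":0,"tz":-0.75,"ax":0,"ay":0,"az":0,"hand":0.6},{"tx":0,"ty":0,"tz":-1,"ax":0,"ay":0,"az":0,"hand":0.6}]'
python3 -m jog '[{"tx":-0.2,"ty":0,"tz":-0.1,"ax":0,"ay":0,"az":0,"hand":0.6},{"tx":-0.4,"ty":0,"tz":-0.2,"ax":0,"ay":0,"az":0,"hand":0.6},{"tx":-0.55,"ty":0,"tz":-0.2,"ax":0,"ay":0,"az":0,"hand":0.6},{"tx":-0.55,"ty":0,"tz":-0.2,"ax":0,"ay":0,"az":0,"hand":0.6},{"tx":-0.55,"ty":0,"tz":-0.2,"ax":0,"ay":0,"az":0,"hand":0.6}]'
python3 - <<'E'
from bench import *;from h import *
print(sense()["tool_pos"])
s=snapshot("wrist"); pickle.dump(s,open(f"/tmp/w5.pkl","wb"))
cv2.imwrite(f"pics/w5.png",cv2.cvtColor(s["pixels"],cv2.COLOR_RGB2BGR))
W=cloud(s);hsv=cv2.cvtColor(s["pixels"],cv2.COLOR_RGB2HSV).astype(int)
uv=proj(s,[[512,62,15],[583.8,57,20]]);print(uv)
X,Y,Z=W[...,0],W[...,1],W[...,2]
mp=(Z>9)&(Z<21)&(X>430)&(X<572)&(Y>-60)&(Y<160)
r,_,mk=rect(s,mp,15);print("plate",r,mk.sum())
q=W[mk];A=np.c_[q[:,:2],np.ones(len(q))];c=np.linalg.lstsq(A,q[:,2],rcond=None)[0];print("slope deg",np.degrees(c[:2]),np.median(q[:,2]))
mf=(Z>16)&(Z<25)&(X>571)&(X<605)&(Y>-60)&(Y<160)
r,_,mk=rect(s,mf,20);print("fence",r,mk.sum())
s=snapshot("top");cv2.imwrite(f"pics/top5.png",cv2.cvtColor(s["pixels"],cv2.COLOR_RGB2BGR))
E
```

```text
time: 12.37
tool_pos: [511.2, 63.7, 356.9]
tcp_rot: [-179.9, -0.0, 85.9]
ft_force: [0.8, -0.0, -0.6]
finger_gap: 51.5
time: 12.78
tool_pos: [505.8, -19.5, 385.8]
tcp_rot: [179.9, -0.0, 85.8]
ft_force: [-0.7, 0.3, -1.2]
finger_gap: 51.3
[505.78280874 -19.47190607 385.78351489]
[[316.01869697  91.63340755]
 [390.64691266  91.39497439]]
plate ((510.8696594238281, 61.782466888427734), (147.2669677734375, 109.46208953857422), 85.78187561035156) 15145
slope deg [-0.03656798 -0.04200714] 13.979703635714321
fence ((583.6458129882812, 57.230369567871094), (146.89852905273438, 22.230112075805664), 86.27256774902344) 3513
```

View pics/w5.png

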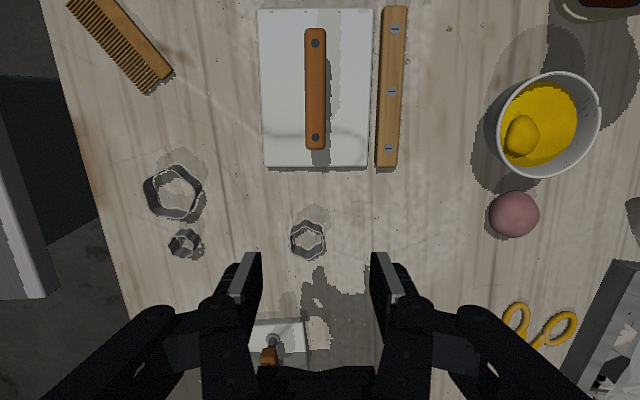

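View pics/top5.png

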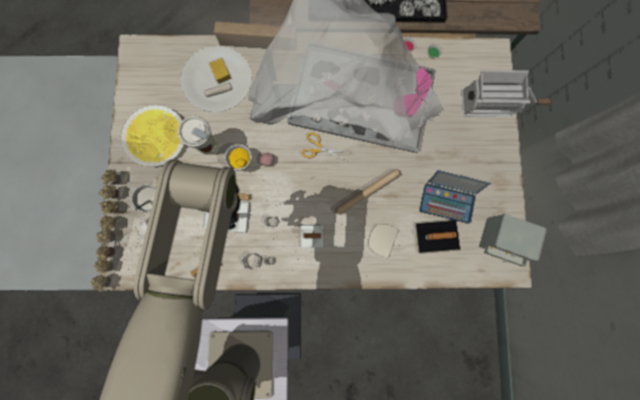

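The plate lies flat at (316,90) beside the fence at (391,90), parallel to it and with its ends level. In the top view the small plate is still at (312,236). I'll hand it in.

```bash
python3 -c "
from bench import *
print(hand_in()); print(sense()['time'])"
```

```text
the job is handed in; nothing more can be done
None
the job is handed in; nothing more can be done
```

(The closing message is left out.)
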